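# Counter-hold the bracket bolt on the tuner chassis

### The job

On the open radio tuner chassis, slide the brass sleeve over the upright steel shaft until it sits fully down on the shaft's collar, and let it go. Then reach down into the narrow gap behind the upright bracket, grasp the hex bolt head hidden there and hold it still against the nut driver that is slowly turning it; finish while still holding it, gripper closed firmly on the head between the fingers and the bolt no longer turning. Leave the plug-in coil, the jar and the screwdriver where they are.

Things in the scene. Friction and masses are not known exactly. Their poses are not given: they have to be found in the camera images.
- sleeve: Loose brass tube standing upright on the table, outside diameter 28 mm, bore 16 mm right through, 45 mm tall, 60 to 130 g. Origin: centre of its lower end; z runs up its axis.
- chassis: Fixed rigid tuner chassis; position and yaw vary. Origin: under the deck at table height; x points to the rear, away from the green knobbed front panel, y left, z up. Deck: x -110 to +90 mm, y -140 to +140 mm, top at z 20 mm. Front panel: at x -112 mm, 300 mm wide, top z 62 mm, knobs stick out 18 mm. Circuit card: x +40 to +85 mm, y +55 to +125 mm, top z 30 mm.
- seat (a point): Centre of the top of the dark steel collar (34 mm across) at the foot of the upright shaft, where the sleeve's lower end must rest; at (-20, +90, +23) mm in the chassis frame, axes as the chassis. The bare steel shaft is 13 mm in diameter and stands 60 mm up from this point, its last 8 mm tapering to 7 mm.
- bracket (a point): Middle of the top edge of the upright aluminium bracket, a fixed plate 4 mm thick at chassis x +16 to +20 mm, y -120 to +20 mm, top z 90 mm; axes as the chassis. The orange nut driver stands before it: x -80 to +8 mm, y -73 to -27 mm, top z 82 mm.
- screen (a point): Middle of the top edge of the fixed perforated steel rear screen, x +60 to +63 mm, y -135 to +35 mm, top z 70 mm; axes as the chassis. The gap between it and the bracket is 40 mm wide along x, open above and at both ends; its floor is the deck, z 20 mm.
- bolt_head (a point): Centre of the steel hex bolt head in the gap, at (+38.5, -50, +55) mm in the chassis frame. Its x is the bolt axis, along chassis x; y and z turn with the bolt. Head 17 mm across flats, 20 over corners, 9 mm thick along x, held off the bracket by a brass collar 14 mm in diameter, 14 mm long. Grip from above, fingers closing along chassis y: firmly gripped, it turns until its flats lie on the pads.
- bolt (a joint): Angle of the bolt about the chassis x axis, rad. At 0 and every pi/3 two flats stand upright, facing the chassis +y and -y. From the start the nut driver (slipping clutch, about 0.06 N m) drags the bolt round at about 0.15 rad/s towards larger values until it is held; the bolt cannot shift otherwise.
- coil: Bystander: loose plug-in coil, solid closed brown cylinder with copper winding and black base, 34 mm in diameter, 52 mm tall, upright on the table. Origin: centre of the underside.
- jar: Bystander: loose small amber jar with white cap, 42 mm in diameter, 52 mm tall, upright on the table. Origin: centre of the underside.
- screwdriver: Bystander: loose screwdriver lying on the table, 170 mm long along its x axis. Origin: on the table under its middle.
There are look-alikes about, which are no part of the job. Of the things like the sleeve, leave any that is turquoise; of the rest the smaller one is meant.

How it is judged:
On the way, in this order (a step that is already met when the one before it is completed fails the run):
1. the sleeve sits fully down on the shaft's collar, upright and let go (horizontal distance between sleeve and seat below 0.004 m and z of sleeve in the frame of seat between -0.003 and 0.003 m and angle between sleeve's own z axis and vertical below 0.06 rad and contact force between the fingers and sleeve below 0.1 N), for 0.3 s.
2. the bolt head is gripped between the fingers and has stopped turning (distance between the grasp point and bolt_head below 0.02 m and contact force between the fingers and bolt above 5 N and velocity of joint bolt between -0.03 and 0.03 rad/s), for 0.3 s.
At the end, for the whole second after the job is handed in: Sleeve on the collar (3 mm in height, 4 mm off axis, tilt under 0.06 rad), untouched by the fingers; bolt head held between the fingers (tool point within 20 mm of its centre, over 5 N) and turning slower than 0.03 rad/s; the robot finishes holding it (all of step 1 and all of step 2); the arm keeps its last pose, push and grip.
It fails at once if the coil is shifted by more than 20 mm (distance of coil from where it was at the start of the episode above 0.02 m).
It fails at once if the jar is shifted by more than 20 mm (distance of jar from where it was at the start of the episode above 0.02 m).
It fails at once if the screwdriver is shifted by more than 20 mm (distance of screwdriver from where it was at the start of the episode above 0.02 m).
It fails at once if the coil is tipped over (angle between coil's own z axis and vertical above 0.5 rad).
It fails at once if the jar is tipped over (angle between jar's own z axis and vertical above 0.5 rad).
It also fails if it takes over 58 s, if anything falls off the work surface, if the arm or the gripper's body presses on something with over 40 N, if the wrist force passes 120 N, or if a joint passes its speed limit or range.

### The arm

A 7-joint arm with a two-finger parallel gripper is mounted at the origin on the work surface. World frame = base frame: x ahead of the robot, y to its left, z up, the work surface at z = 0. Lengths are in m, angles in rad, forces in N, time in s.
With the tool pointing down it reaches from about 0.4 to 0.85 m from the base axis. Payload 4.4 kg.
Tool frame: the origin (TCP) lies between the finger pads, 19 mm behind the fingertips; this is the grasp point; z points along the fingers, y is the line along which they close (so a half turn about z gives the same grasp; the last joint's range is limited). The gripper opens to 94 mm and grips with 3 to 60 N. Pads are 16 mm wide; open, the fingers measure 119 mm over their backs; the gripper's body (75 mm by 177 mm) begins 78 mm behind the grasp point.
Start: joints at [-0.066, 0.628, 0.038, 1.517, -0.027, 0.996, -0.02], TCP at [0.65, 0, 0.224] pointing down, gripper open.
Joint ranges: [-3.06, 3.06], [-0.37, 2.12], [-1.25, 1.32], [0.18, 2.47], [-1.1, 4.24], [0.23, 1.98], [-2.94, 2.94]. Speed limits (rad/s): [2.57, 2.57, 3.14, 3.14, 3.14, 3.14, 3.14].

### API

Orientations are given as a rotation vector (axis times angle).
In Python, from workcell import env gives the robot as it stands.
- The arm moves only by the shell command python3 -m pendant 'ROWS' [FORCE]. ROWS is a JSON object of lists of equal length, an entry for each row: "twist": the turn, a rotation vector about the tool's x, y, z in degrees, a list of three; "slide": the shift along the tool's x, y, z in m, a list of three; "hand": the opening, from -1 (shut) to 1 (fully open). In form: {"twist": [[ax, ay, az], ...], "slide": [[tx, ty, tz], ...], "hand": [hand, ...]}. A call has 1 to 10 rows; each row shifts and turns the commanded pose from where the row before left it, along the tool's axes as they then stand; what a row does not reach is not made up. A row lasts 1/8 s, in which the tool goes at most 62.5 mm and 10.7 degrees, less where a joint would pass 70% of its speed; a pose out of reach is approached as far as the arm can. A call is refused whole if a number of a shift passes 0.0625 or a number of a turn 10.7, either way. A call with a gripper value outside its range is refused whole. The fingers move at their own pace and stop on an object; FORCE is the grip in N (left out, the last holds). Time passes only in rows, so rows that do not move let the fingers close. It gives the time, the measured TCP pose, the force, the opening and the grip force at its end, in the units of the state.
- env.sense(): the state, without advancing time (a new reading comes with each control period).
- env.camera(name): name is "scene" or "side" or "wrist"; returns a dict with "image" (400x640x3 uint8, red, green, blue), "K" (3x3 intrinsics, pixels), "R" (3x3) and "t" (3): a world point X has camera coordinates R X + t. Camera axes: x right, y down, z forward; pixel columns grow to the right and rows downward; lengths in m; the calibration is good to about 2 mm. A picture is of the moment at which its call begins. There is no depth.
- env.finish_job(): hands the job in; it is judged then, once.
The state is a dict: "time": time; "qpos": joint angles; "joint_vel": joint speeds; "joint_torque": joint torques, N m; "eef_pos": TCP position; "tcp_rot": TCP orientation; "force": force on the tool from outside, world axes, zero at the start; "moment": the same for the moment, N m; "finger_gap": finger opening in m; "grip_force": force on a finger pad.
Only numpy, scipy, OpenCV 4.12 (cv2) and the standard library are available. Lean on these libraries where they do the work, as an engineer would, in place of code of your own. Each camera call takes 0.05 s, during which the arm holds its last target. There are 200 camera calls.

## Working session

There is one attempt and no reset: what is moved stays moved. The work goes in short steps, Python scripts to look and compute and a shell command to move; the robot and the scene stay as the last step left them, time stands still between calls to the robot, and variables do not carry over. Pictures are saved under pics/ and viewed, at most 10 in all, crops included, and the job is handed in when it is done.

```bash
mkdir -p pics
cat > h.py <<'E'
from workcell import env
import numpy as np, cv2
from scipy.spatial.transform import Rotation as Ro
def shot(n,f=None):
    c=env.camera(n)
    if f: cv2.imwrite('pics/'+f,cv2.cvtColor(c['image'],cv2.COLOR_RGB2BGR))
    return c
def ray(c,u,v,z):
    R,t,K=[np.array(c[k]) for k in('R','t','K')]
    o=-R.T@t; d=R.T@np.linalg.inv(K)@[u,v,1]
    return o+d*(z-o[2])/d[2]
def proj(c,X):
    p=np.array(c['K'])@(np.array(c['R'])@np.array(X)+c['t']); return p[:2]/p[2]
E
python3 - <<'E'
from h import *
import pickle
for n in('scene','side','wrist'):
    c=shot(n,n+'0.png'); pickle.dump(c,open(n+'0.pkl','wb')); R=np.array(c['R']); print(n,(-R.T@c['t']).round(3),R[2].round(2))
s=env.sense(); print(s['time'],s['eef_pos'],s['tcp_rot'],s['finger_gap'],s['force'])
E
```

```text
scene [1.231 0.004 0.822] [-0.68 -0.05 -0.74]
side [ 0.51  -0.62   0.721] [ 0.03  0.7  -0.72]
wrist [0.65  0.077 0.384] [-0.   -0.26 -0.96]
0.15 [6.49539504e-01 2.60164262e-05 2.23591604e-01] [-2.22074736e+00 -2.22075685e+00  1.58322526e-03] 0.09382125066771012 [0.30539416 0.56717223 0.30631771]
```

View pics/scene0.png

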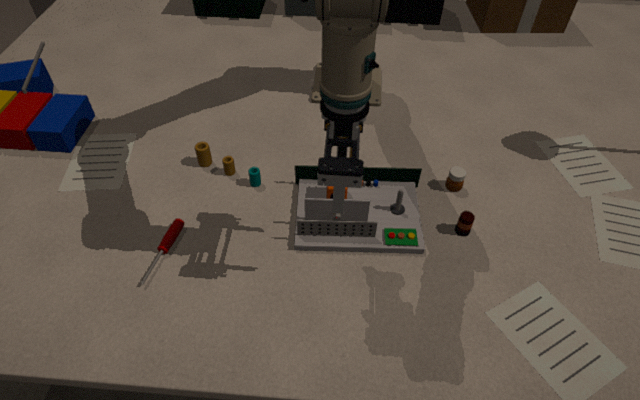

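View pics/side0.png

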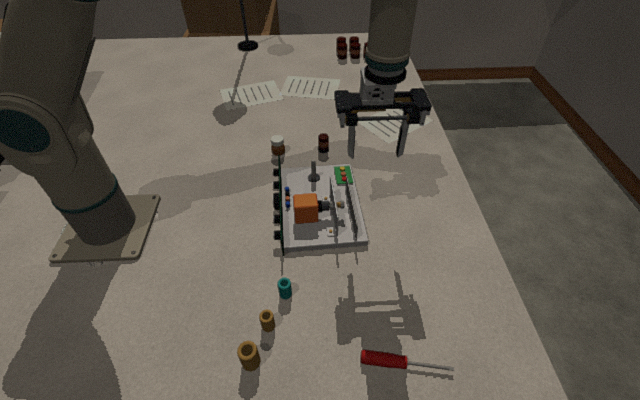

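Brass candidates: large brass at scene (203,154) / side (249,355); small brass at scene (229,165) / side (267,320). Turquoise one at scene (255,177) / side (285,288). The meant one is the small brass tube. I'll check it in a crop and measure it along with the chassis.

Run:
```python
from h import *
import pickle
C={n:pickle.load(open(n+'0.pkl','rb')) for n in('scene','side')}
for n,box in(('scene',(190,135,270,192)),('side',(225,270,300,380))):
    im=C[n]['image']; hsv=cv2.cvtColor(im,cv2.COLOR_RGB2HSV)
    x0,y0,x1,y1=box
    m=((hsv[...,1]>110)).astype(np.uint8)
    k=np.zeros_like(m);k[y0:y1,x0:x1]=m[y0:y1,x0:x1]
    N,l,st,ce=cv2.connectedComponentsWithStats(k)
    for i in range(1,N):
        if st[i,4]>30:
            x,y,w,h,a=st[i]
            b=ray(C[n],x+w/2-.5,y+h-1,0);t=ray(C[n],x+w/2-.5,y,0.045)
            print(n,st[i],hsv[l==i].mean(0).round(),'bot',b.round(4),'top',t.round(4),'w mm',np.linalg.norm(ray(C[n],x,y+h/2,.022)-ray(C[n],x+w,y+h/2,.022)).round(4))
bgr=lambda n:cv2.cvtColor(C[n]['image'],cv2.COLOR_RGB2BGR)
def crop(n,x0,y0,x1,y1,w,h): return cv2.resize(bgr(n)[y0:y1,x0:x1],(w,h),interpolation=cv2.INTER_CUBIC)
cv2.imwrite('pics/crop1.png',np.hstack([crop('side',230,270,310,380,400,550),crop('scene',190,130,270,240,400,550)]))
cv2.imwrite('pics/crop2.png',np.hstack([crop('side',270,145,370,255,400,440),crop('scene',287,155,427,255,400,286*1) if 0 else cv2.copyMakeBorder(crop('scene',287,155,427,255,400,286),0,154,0,0,cv2.BORDER_CONSTANT)]))
```

```text
scene [195 142  17  25 332] [ 18. 202.  65.] bot [ 0.3978 -0.3522  0.    ] top [ 0.3571 -0.3546  0.045 ] w mm 0.043
scene [222 156  13  20 199] [ 18. 201.  66.] bot [ 0.4239 -0.2821  0.    ] top [ 0.4028 -0.2806  0.045 ] w mm 0.0321
scene [249 167  12  20 185] [ 87. 228.  50.] bot [ 0.4555 -0.2096  0.    ] top [ 0.4353 -0.209   0.045 ] w mm 0.029
side [278 278  13  21 217] [ 87. 181.  59.] bot [ 0.4428 -0.2194  0.    ] top [ 0.4458 -0.1982  0.045 ] w mm 0.0275
side [260 310  15  22 254] [ 18. 160.  73.] bot [ 0.4106 -0.2907  0.    ] top [ 0.4144 -0.2687  0.045 ] w mm 0.0297
side [237 341  23  30 503] [ 18. 162.  73.] bot [ 0.3795 -0.3642  0.    ] top [ 0.3829 -0.3286  0.045 ] w mm 0.0426
```

View pics/crop1.png

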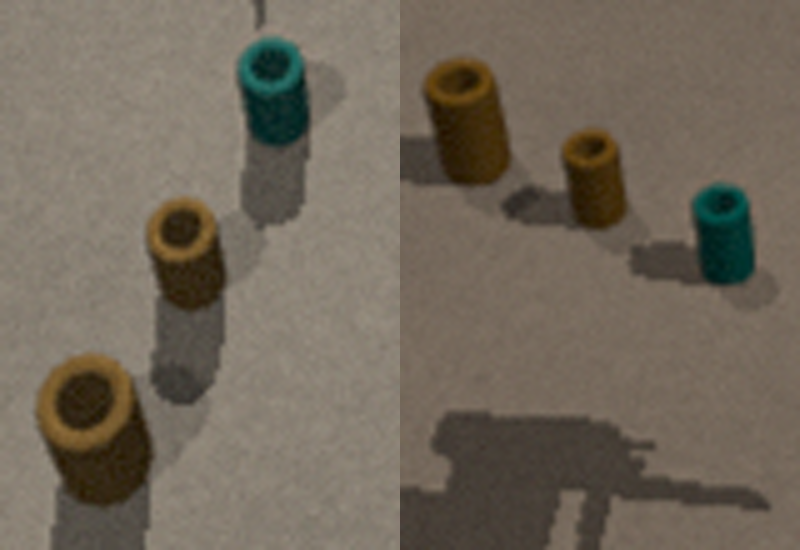

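View pics/crop2.png

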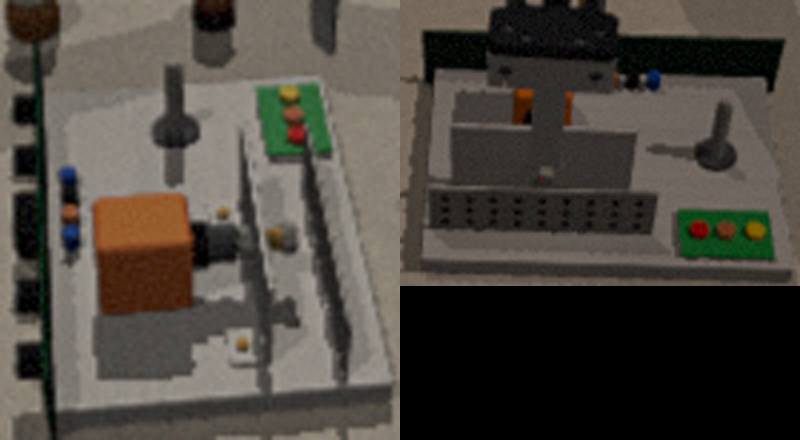

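The crops show three tubes: the small brass one at side (267,320) and scene (229,165), a larger brass one, and a turquoise one. The small brass one is confirmed. In the chassis crop the shaft tip is at side (313,161.5) and scene (400.4,191), and the rear deck corners are at side (367,240.5) and (350.5,165), scene (295.4,246.7) and (423.9,249.5).

Run:
```python
from h import *
import pickle
C={n:pickle.load(open(n+'0.pkl','rb')) for n in('scene','side')}
P=lambda n,u,v,z:ray(C[n],u-.5,v-.5,z)[:2]
for n,tip,rr,rl in(('side',(313.3,161.5),(367,240.5),(350.5,165)),('scene',(400.4,191),(295.4,246.7),(423.9,249.5))):
    a,b,t=P(n,*rr,.02),P(n,*rl,.02),P(n,*tip,.083)
    d=b-a; yaw=np.arctan2(-d[0],d[1]); c,s=np.cos(yaw),np.sin(yaw); R=np.array([[c,-s],[s,c]])
    print(n,a,b,'len',np.linalg.norm(d),'yaw',np.degrees(yaw),'tip',t,'tip in ch from corners',(R.T@(t-(a+b)/2)+[.09,0]).round(4), 'bolt',(t+R@[.0585,-.140]).round(4))
```

```text
side [ 0.63534094 -0.08903787] [0.62309066 0.18294346] len 0.272257074702725 yaw 2.578909725605975 tip [0.51632146 0.12982007] tip in ch from corners [-0.0191  0.0879] bolt [ 0.5811 -0.0074]
scene [ 0.64247311 -0.08769051] [0.6253184  0.18530708] len 0.2735360401603972 yaw 3.595642971694811 tip [0.51818499 0.13067286] tip in ch from corners [-0.0203  0.089 ] bolt [ 0.5853 -0.0054]
```

The two views agree: sleeve ≈(0.412,-0.280), shaft ≈(0.517,0.130), yaw ≈3°, bolt ≈(0.583,-0.006). Next I move above the sleeve. In tool axes, x is world y, y is world x, and z is down.

```bash
python3 -m pendant '{"twist":[[0,0,0],[0,0,0],[0,0,0],[0,0,0],[0,0,0],[0,0,0],[0,0,0],[0,0,0],[0,0,0],[0,0,0]],"slide":[[-0.035,-0.03,0.01],[-0.035,-0.03,0.01],[-0.035,-0.03,0.01],[-0.035,-0.03,0.01],[-0.035,-0.03,0.01],[-0.035,-0.03,0.01],[-0.035,-0.03,0.01],[-0.035,-0.028,0.01],[0,0,0],[0,0,0]],"hand":[1,1,1,1,1,1,1,1,1,1]}' 20
python3 - <<'E'
from h import *
c=shot('wrist','w1.png');s=env.sense();print(s['eef_pos'],s['tcp_rot'])
hsv=cv2.cvtColor(c['image'],cv2.COLOR_RGB2HSV)
m=((hsv[...,1]>110)&(hsv[...,0]<30)).astype(np.uint8)
N,l,st,ce=cv2.connectedComponentsWithStats(m)
for i in range(1,N):
    if st[i,4]>100: print(st[i],ce[i],ray(c,*ce[i],.045))
print(proj(c,[.412,-.28,.045]))
E
```

```text
time: 1.4
eef_pos: [0.4125, -0.2795, 0.1443]
tcp_rot: [2.221, 2.221, 0.001]
force: [0.9, 0.3, 0.6]
finger_gap: 0.0941
grip_force: 0.0
[ 0.41304355 -0.27905673  0.14439855] [2.21951257e+00 2.22293042e+00 1.52174743e-03]
[ 299  184   33   41 1034] [314.78723404 204.4139265 ] [ 0.41261649 -0.27428224  0.045     ]
[ 261  248   43   63 2100] [283.52428571 279.64190476] [ 0.38497206 -0.34312735  0.045     ]
[ 489  262   94   27 1807] [529.63254012 276.99612618] [ 0.6019308  -0.34082429  0.045     ]
[ 494  305   44   71 1423] [519.24736472 340.79550246] [ 0.60364883 -0.40669588  0.045     ]
[  94  307   42   68 1372] [110.33965015 340.98833819] [ 0.22164921 -0.40632767  0.045     ]
[ 287  386  351   14 1506] [540.35524568 395.44555113] [ 0.63490039 -0.4698656   0.045     ]
[314.05060846 211.04368609]
```

View pics/w1.png

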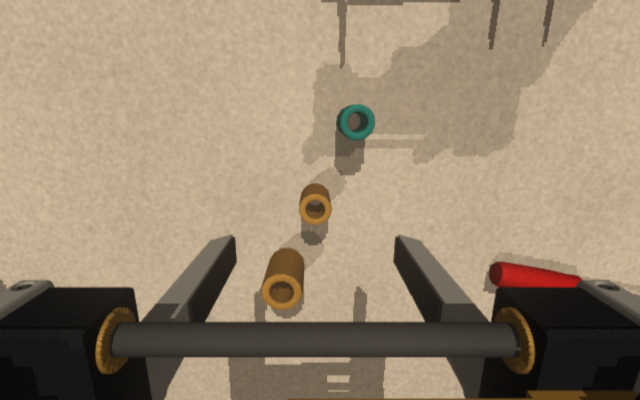

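The wrist view shows the small brass ring's top at (315,209), i.e. ≈(0.413,-0.278), between the fingers. The big one is at (283,292) and the turquoise one at (356,122). I descend and grip.

```bash
python3 -m pendant '{"twist":[[0,0,0],[0,0,0],[0,0,0],[0,0,0],[0,0,0],[0,0,0],[0,0,0],[0,0,0],[0,0,0],[0,0,0]],"slide":[[0.001,0,0.028],[0,0,0.028],[0,0,0.028],[0,0,0.028],[0,0,0],[0,0,0],[0,0,0],[0,0,0],[0,0,0],[0,0,0]],"hand":[1,1,1,1,1,-1,-1,-1,-1,-1]}' 20; python3 -m pendant '{"twist":[[0,0,0],[0,0,0],[0,0,0],[0,0,0],[0,0,0],[0,0,0],[0,0,0]],"slide":[[0,0,0],[0,0,0],[0,0,0],[0,0,-0.03],[0,0,-0.05],[0,0,-0.05],[0,0,0]],"hand":[-1,-1,-1,-1,-1,-1,-1]}'
```

```text
time: 2.7
eef_pos: [0.4121, -0.2791, 0.0325]
tcp_rot: [2.221, 2.221, 0.0]
force: [0.7, 0.0, 0.3]
finger_gap: 0.047
grip_force: 0.0
time: 3.58
eef_pos: [0.4141, -0.2803, 0.1655]
tcp_rot: [2.217, 2.216, 0.003]
force: [-0.4, 0.2, -1.0]
finger_gap: 0.0264
grip_force: 20.0
```

Gripped (gap 26 mm, 20 N). I carry it to above the shaft.

```bash
python3 -m pendant '{"twist":[[0,0,0],[0,0,0],[0,0,0],[0,0,0],[0,0,0],[0,0,0],[0,0,0],[0,0,0],[0,0,0],[0,0,0]],"slide":[[0.02,0.006,0],[0.05,0.012,0],[0.05,0.012,0],[0.05,0.012,0],[0.05,0.012,0],[0.05,0.012,0],[0.05,0.012,0],[0.05,0.012,0],[0.04,0.013,0],[0,0,0]],"hand":[-1,-1,-1,-1,-1,-1,-1,-1,-1,-1]}'
python3 -m pendant '{"twist":[[0,0,0],[0,0,0],[0,0,0]],"slide":[[0,0,0],[0,0,0],[0,0,0]],"hand":[-1,-1,-1]}'
python3 - <<'E'
from h import *
import pickle
B=lambda c:cv2.cvtColor(c['image'],cv2.COLOR_RGB2BGR)
S={n:shot(n,n+'2.png') for n in('scene','side','wrist')}; pickle.dump(S,open('s2.pkl','wb'))
print(env.sense()['eef_pos'])
cr=lambda n,x0,y0,x1,y1,w,h:cv2.resize(B(S[n])[y0:y1,x0:x1],(w,h),interpolation=cv2.INTER_CUBIC)
a=cr('side',283,110,353,190,350,400); b=cr('scene',365,145,435,225,350,400)
cv2.imwrite('pics/c2.png',np.hstack([a,b]))
E
```

```text
time: 4.82
eef_pos: [0.5146, 0.1352, 0.1607]
tcp_rot: [-2.213, -2.227, 0.0]
force: [0.1, 0.2, -1.4]
finger_gap: 0.0266
grip_force: 20.0
time: 5.2
eef_pos: [0.5148, 0.1297, 0.1622]
tcp_rot: [2.224, 2.219, -0.001]
force: [0.4, -0.9, -0.3]
finger_gap: 0.0266
grip_force: 20.0
[0.51500255 0.13043679 0.16236249]
```

View pics/c2.png

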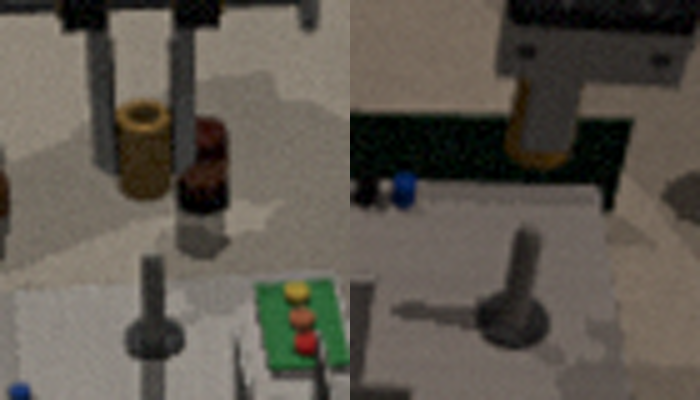

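View pics/wrist2.png

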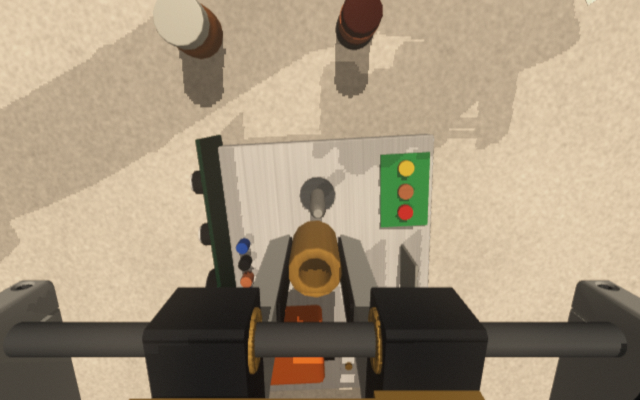

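The side crop shows the shaft tip at (313.4,161.4) with the held sleeve above it at u≈312. The wrist view shows the sleeve's top ring at (315,272), the shaft tip near (318,213) and the collar at (317,195). I compute the offset between sleeve and shaft.

Run:
```python
from h import *
import pickle
S=pickle.load(open('s2.pkl','rb')); T=np.array([.515,.1302,.1623])
g=cv2.cvtColor(S['wrist']['image'],cv2.COLOR_RGB2GRAY)
for v in range(180,222,3): print(v,g[v,298:340:2])
w=S['wrist']; hsv=cv2.cvtColor(w['image'],cv2.COLOR_RGB2HSV)
for z,u,v in((.083,317.5,213),(.023,317,195),(.1745,315,272)): print(z,ray(w,u,v,z))
print('tcp axis top/bot proj wrist',proj(w,T+[0,0,.0125]),'side',proj(S['side'],T+[0,0,-.01]),'scene',proj(S['scene'],T+[0,0,-.0325]))
for n,b in(('side',(300,125,322,155)),('scene',(395,145,420,182)),('wrist',(285,220,345,300))):
    h=cv2.cvtColor(S[n]['image'],cv2.COLOR_RGB2HSV); m=(h[...,1]>120)&(h[...,0]<30); x0,y0,x1,y1=b
    ys,xs=np.nonzero(m[y0:y1,x0:x1]); print(n,xs.min()+x0,xs.max()+x0,ys.min()+y0,ys.max()+y0)
print('side tip',ray(S['side'],312.9,160.9,.083),'scene tip',ray(S['scene'],399.9,190.3,.083))
```

```text
180 [197 199 197 193 162 103  81  83  83  83  84  82  82  78  86 135 171 166
 167 171 169]
183 [195 197 192 116  86  85  85  85  84  85  83  83  73  74  73  73 106 161
 167 173 170]
186 [195 195 114  84  82  82  83  82  82  82  77  74  73  73  71  74  73  91
 165 193 201]
189 [195 152  83  83  84  83  83  82  88  98 100  93  75  73  71  73  74  76
 155 205 200]
192 [193 124  86  86  86  85  84  89 100 105 107 105  98  75  74  74  78  83
  99 195 202]
195 [188 103  86  84  85  84  77  91 102 106 108 107 103  79  75  78  84  84
 100 197 202]
198 [191 128  85  84  83  85  76  93 102 104 111 105 103  84  84  83  83  83
 127 196 201]
201 [192 149  87  83  83  85  80  95 103 106 108 106 103  88  83  81  82  83
 168 203 200]
204 [191 197 136  82  82  81  84  97 107 112 110 109 103  93  81  81  84 153
 189 202 201]
207 [192 196 177 134  92  86  86  98 114 121 125 117 105  92  86  87 158 194
 197 202 201]
210 [191 194 196 193 193 140  83  97 128 153 162 153 113  89 171 196 199 201
 195 200 202]
213 [193 193 198 195 196 194 125  87 154 161 159 160 120  94 188 197 199 202
 196 201 202]
216 [193 192 196 195 193 195 144 108 112 156 160 141  99 179 195 198 199 204
 195 199 202]
219 [194 192 196 195 196 193 144 127 125 125 127 128 183 196 193 196 199 204
 195 199 202]
0.083 [0.51712179 0.13406178 0.083     ]
0.023 [0.51717985 0.13362243 0.023     ]
0.1745 [0.51506015 0.13105199 0.1745    ]
tcp axis top/bot proj wrist [314.88392809 273.82800716] side [311.61623938 139.75091848] scene [402.67890476 174.23270389]
side 306 321 130 149
scene 395 415 146 181
wrist 288 341 221 296
side tip [0.51659667 0.13021166 0.083     ] scene tip [0.51757797 0.13069436 0.083     ]
```

Run:
```python
from h import *
import pickle
S=pickle.load(open('s2.pkl','rb')); T=np.array([.515,.1302,.1623])
a=np.linspace(0,6.283,73); ring=lambda z,r:np.array([T+[r*np.cos(t),r*np.sin(t),z] for t in a])
for n,b in(('side',(303,122,321,158)),('wrist',(285,220,345,305)),('scene',(395,150,415,182))):
    p=np.array([proj(S[n],X) for X in np.vstack([ring(.0125,.014),ring(-.0325,.014)])])
    print(n,'pred',p.min(0).round(1),p.max(0).round(1),'topring',p[:73].min(0).round(1),p[:73].max(0).round(1))
    h=cv2.cvtColor(S[n]['image'],cv2.COLOR_RGB2HSV).astype(int); x0,y0,x1,y1=b
    m=((h[...,1]>100)&(h[...,0]>10)&(h[...,0]<25)).astype(np.uint8)[y0:y1,x0:x1]
    N,l,st,ce=cv2.connectedComponentsWithStats(m); i=1+st[1:,4].argmax(); x,y,w,hh,A=st[i]; print('obs',x+x0,y+y0,x+x0+w-1,y+y0+hh-1)
```

```text
side pred [305.7 129. ] [317.3 150.3] topring [305.7 129. ] [317.1 135.8]
obs 306 130 317 149
wrist pred [286.9 219.3] [342.9 298.7] topring [286.9 247.8] [342.9 298.7]
obs 288 221 342 297
scene pred [396. 154.] [412.7 178.9] topring [398.9 154. ] [412.7 163.3]
obs 395 161 409 178
```

The held sleeve projects within about 1 px in every view, so the shaft is at ≈(0.517,0.132). I shift 2 mm in each of x and y and descend gently.

```bash
python3 -m pendant '{"twist":[[0,0,0],[0,0,0],[0,0,0],[0,0,0],[0,0,0],[0,0,0]],"slide":[[0.002,0.002,0.01],[0,0,0.02],[0,0,0.01],[0,0,0],[0,0,0],[0,0,0]],"hand":[-1,-1,-1,-1,-1,-1]}' 
python3 -m pendant '{"twist":[[0,0,0],[0,0,0],[0,0,0],[0,0,0],[0,0,0]],"slide":[[0,0,0.005],[0,0,0.005],[0,0,0.005],[0,0,0],[0,0,0]],"hand":[-1,-1,-1,-1,-1]}'
```

```text
time: 6.1
eef_pos: [0.5175, 0.1331, 0.1228]
tcp_rot: [2.221, 2.221, 0.002]
force: [0.4, -0.3, -0.7]
finger_gap: 0.0266
grip_force: 20.0
time: 6.72
eef_pos: [0.517, 0.133, 0.1072]
tcp_rot: [-2.221, -2.221, 0.0]
force: [0.6, 0.7, -1.2]
finger_gap: 0.027
grip_force: 20.0
```

The sleeve is 8 mm below the tip with no contact force, so it is threaded on. I continue down.

```bash
python3 -m pendant '{"twist":[[0,0,0],[0,0,0],[0,0,0],[0,0,0],[0,0,0]],"slide":[[0,0,0.006],[0,0,0.006],[0,0,0.006],[0,0,0],[0,0,0]],"hand":[-1,-1,-1,-1,-1]}' 
python3 -m pendant '{"twist":[[0,0,0],[0,0,0],[0,0,0],[0,0,0],[0,0,0],[0,0,0]],"slide":[[0,0,0.01],[0,0,0.01],[0,0,0.008],[0,0,0.004],[0,0,0],[0,0,0]],"hand":[-1,-1,-1,-1,-1,-1]}'
```

```text
time: 7.35
eef_pos: [0.5171, 0.1331, 0.0893]
tcp_rot: [-2.221, -2.221, -0.0]
force: [-0.1, -0.5, -0.3]
finger_gap: 0.027
grip_force: 20.0
time: 8.1
eef_pos: [0.5172, 0.1331, 0.0575]
tcp_rot: [2.221, 2.221, 0.001]
force: [0.3, 0.1, -0.6]
finger_gap: 0.0269
grip_force: 20.0
```

```bash
python3 -m pendant '{"twist":[[0,0,0],[0,0,0],[0,0,0],[0,0,0],[0,0,0]],"slide":[[0,0,0.002],[0,0,0.001],[0,0,0],[0,0,0],[0,0,0]],"hand":[-1,-1,-1,-1,-1]}' 
python3 -m pendant '{"twist":[[0,0,0],[0,0,0],[0,0,0],[0,0,0],[0,0,0],[0,0,0]],"slide":[[0,0,0],[0,0,0],[0,0,0],[0,0,0],[0,0,0],[0,0,0]],"hand":[0.3,0.3,0.3,0.3,0.3,0.3]}'
```

```text
time: 8.72
eef_pos: [0.5173, 0.1331, 0.0552]
tcp_rot: [2.221, 2.221, 0.001]
force: [-1.2, -0.3, 6.5]
finger_gap: 0.0269
grip_force: 20.0
time: 9.48
eef_pos: [0.517, 0.133, 0.0542]
tcp_rot: [-2.221, -2.221, 0.0]
force: [0.7, 0.0, -0.8]
finger_gap: 0.0616
grip_force: 0.0
```

The sleeve is seated (6.5 N contact at z≈0.023) and released. I raise, go above the bolt and turn +87° about tool z.

```bash
python3 -m pendant '{"twist":[[0,0,0],[0,0,0],[0,0,0],[0,0,0],[0,0,0],[0,0,0],[0,0,0],[0,0,9.6],[0,0,9.6],[0,0,9.6]],"slide":[[0,0,-0.03],[0,0,-0.05],[0,0,-0.05],[-0.034,0.0165,0],[-0.034,0.0165,0],[-0.034,0.0165,0],[-0.034,0.0165,0],[0,0,0],[0,0,0],[0,0,0]],"hand":[0.3,0.3,0.3,0.3,0.3,0.3,0.3,0.3,0.3,0.3]}' 
python3 -m pendant '{"twist":[[0,0,9.7],[0,0,9.7],[0,0,9.7],[0,0,9.7],[0,0,9.7],[0,0,9.7],[0,0,0],[0,0,0],[0,0,0]],"slide":[[0,0,0],[0,0,0],[0,0,0],[0,0,0],[0,0,0],[0,0,0],[0,0,0],[0,0,0],[0,0,0]],"hand":[0.3,0.3,0.3,0.3,0.3,0.3,0.3,0.3,0.3]}'
python3 - <<'E'
from h import *
import pickle
S={n:shot(n) for n in('scene','side','wrist')}; pickle.dump(S,open('s3.pkl','wb'))
s=env.sense(); print(s['eef_pos']); print(Ro.from_rotvec(s['tcp_rot']).as_matrix().round(3))
B=lambda c:cv2.cvtColor(c['image'],cv2.COLOR_RGB2BGR)
a=cv2.resize(B(S['side'])[150:260,280:380],(360,396),interpolation=cv2.INTER_CUBIC)
b=cv2.resize(B(S['scene'])[155:255,360:430],(277,396),interpolation=cv2.INTER_CUBIC)
cv2.imwrite('pics/w3.png',B(S['wrist'])); cv2.imwrite('pics/c3.png',np.hstack([a,b]))
print('bolt proj',proj(S['wrist'],[.5827,-.0037,.055]))
E
```

```text
time: 10.72
eef_pos: [0.5828, -0.0031, 0.1841]
tcp_rot: [-2.709, -1.591, 0.0]
force: [0.1, 0.1, 1.1]
finger_gap: 0.0609
grip_force: 0.0
time: 11.85
eef_pos: [0.583, -0.003, 0.1843]
tcp_rot: [-3.14, -0.085, -0.0]
force: [-0.1, 0.3, 0.1]
finger_gap: 0.0612
grip_force: 0.0
[ 0.58302207 -0.00307823  0.18434186]
[[ 0.999  0.053  0.   ]
 [ 0.053 -0.999  0.   ]
 [ 0.    -0.    -1.   ]]
bolt proj [315.29412034 201.72054186]
```

View pics/w3.png

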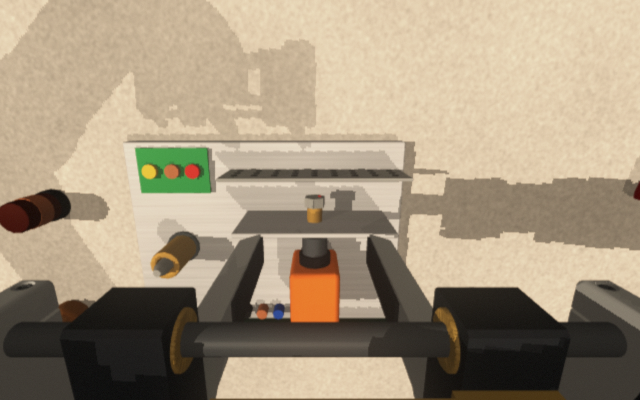

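View pics/c3.png

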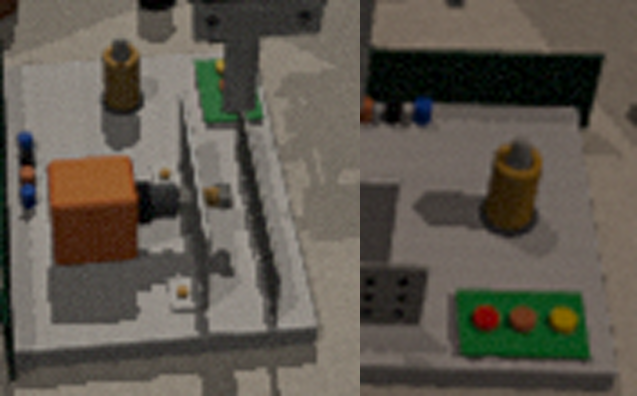

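The wrist view shows the bolt head at (315,201), matching the prediction (315,202), with the bracket level in view. The crops show the sleeve down on its collar with the shaft tip poking out. I descend into the gap.

```bash
python3 -m pendant '{"twist":[[0,0,0],[0,0,0],[0,0,0],[0,0,0],[0,0,0],[0,0,0],[0,0,0],[0,0,0],[0,0,0]],"slide":[[0,0,0.03],[0,0,0.03],[0,0,0.02],[0,0,0.016],[0,0,0.016],[0,0,0.01],[0,0,0.008],[0,0,0],[0,0,0]],"hand":[0.3,0.3,0.3,0.3,0.3,0.3,0.3,0.3,0.3]}' 35
python3 -m pendant '{"twist":[[0,0,0],[0,0,0],[0,0,0],[0,0,0],[0,0,0],[0,0,0],[0,0,0],[0,0,0],[0,0,0],[0,0,0]],"slide":[[0,0,0],[0,0,0],[0,0,0],[0,0,0],[0,0,0],[0,0,0],[0,0,0],[0,0,0],[0,0,0],[0,0,0]],"hand":[-1,-1,-1,-1,-1,-1,-1,-1,-1,-1]}' 35
```

```text
time: 13.12
eef_pos: [0.5834, -0.003, 0.0547]
tcp_rot: [3.14, 0.082, 0.001]
force: [1.3, -0.3, -0.7]
finger_gap: 0.0615
grip_force: 0.0
time: 14.38
eef_pos: [0.583, -0.0027, 0.0543]
tcp_rot: [-3.14, -0.082, 0.0]
force: [-0.2, 1.1, 0.5]
finger_gap: 0.0164
grip_force: 35.0
```

The gap is 16 mm at 35 N, which matches the 17 mm flats. I hold a second to confirm it's stable, and check the bolt region between frames.

```bash
python3 - <<'E'
from h import *
import pickle
pickle.dump([shot('side'),shot('scene')],open('s4.pkl','wb')); print(env.sense()['finger_gap'])
E
python3 -m pendant '{"twist":[[0,0,0],[0,0,0],[0,0,0],[0,0,0],[0,0,0],[0,0,0],[0,0,0],[0,0,0],[0,0,0],[0,0,0]],"slide":[[0,0,0],[0,0,0],[0,0,0],[0,0,0],[0,0,0],[0,0,0],[0,0,0],[0,0,0],[0,0,0],[0,0,0]],"hand":[-1,-1,-1,-1,-1,-1,-1,-1,-1,-1]}' 45
python3 - <<'E'
from h import *
import pickle
a,_=pickle.load(open('s4.pkl','rb')); b=shot('side')
c0=pickle.load(open('s3.pkl','rb'))['side']
def sl(c):
    h=cv2.cvtColor(c['image'],cv2.COLOR_RGB2HSV).astype(int)[155:185,305:322]
    m=(h[...,1]>100)&(h[...,0]>10)&(h[...,0]<25); y,x=np.nonzero(m); return x.mean()+305,y.mean()+155,m.sum()
print([sl(c) for c in(c0,a,b)]); s=env.sense(); print(s['finger_gap'],s['moment'])
E
```

```text
0.016548557751642753
time: 15.72
eef_pos: [0.583, -0.0027, 0.0543]
tcp_rot: [-3.14, -0.082, 0.0]
force: [-0.2, 3.1, 1.4]
finger_gap: 0.0161
grip_force: 45.0
[(np.float64(313.3407407407407), np.float64(171.92592592592592), np.int64(135)), (np.float64(313.3893129770992), np.float64(171.8091603053435), np.int64(131)), (np.float64(313.2888888888889), np.float64(171.97037037037038), np.int64(135))]
0.016266450986443883 [ 0.99497345  0.15364765 -0.0154808 ]
```

The grip is steady and the sleeve hasn't moved, so I hand in.

```bash
python3 -c "
from workcell import env
print(env.finish_job())"
```

```text
the job is handed in; nothing more can be done
None
```

The job is handed in, with no verdict returned: the brass sleeve sits released on the shaft's collar, and the gripper holds the bolt head at 45 N with a steady 16 mm gap, though I had no direct reading that the bolt has stopped turning.

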